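Turn the padded blank onto the welding bed

ROBOT

A 6-joint arm with a two-finger parallel gripper is mounted at the origin on the work surface. World frame = base frame: x ahead of the robot, y to its left, z up, the work surface at z = 0. Lengths are in m, angles in rad, forces in N, time in s.
With the tool pointing down it reaches from about 0.325 to 0.875 m from the base axis. Payload 4.4 kg.
Tool frame: the origin (TCP) lies midway between the tips of the shut fingers; the grasp point (between the pads) lies 19 mm behind it; z points along the fingers, y is the line along which they close (so a half turn about z gives the same grasp; the last joint's range is limited). The gripper opens to 85 mm and grips with 20 to 120 N. Pads are 22 mm wide; open, the fingers measure 114 mm over their backs; the gripper's body (76 mm by 85 mm) begins 54 mm behind the grasp point. The pads swing forward as they close: fully open they stand 13 mm farther back than shut.
Start: joints at [-1.252, 0.207, 1.542, -0, 1.393, -0.15], TCP at [0.26, -0.513, 0.231] pointing down, gripper open.
Joint ranges: [-2.73, 2.73], [-0.86, 2.22], [0.23, 2.46], [-1.11, 4.25], [0.08, 2.63], [-2.82, 2.82]. Speed limits (rad/s): [2.79, 2.79, 3.14, 3.14, 3.14, 3.14].

INTERFACE

Orientations are given as a rotation vector (axis times angle).
In Python, from bench import sensors, snapshot, workorder gives the robot as it stands.
- The arm moves only by the tool apply_moves, never from a script. Its argument "series" is a list of rows, each a list of 3 entries, a list of its own where there are three numbers: the shift along the tool's x, y, z normalised to -1 to 1, where 1 is 25 cm, then the turn, a rotation vector about the tool's x, y, z normalised to -1 to 1, where 1 is 0.1 rad, then the gripper command: -1 is fully open, 1 is shut, values between are in proportion. A call has exactly 8 rows; each row shifts and turns the commanded pose from where the row before left it, along the tool's axes as they then stand; what a row does not reach is not made up. A row lasts 1/8 s, in which the tool goes at most 62.5 mm and 10.7 degrees, less where a joint would pass 70% of its speed; a pose out of reach is approached as far as the arm can. A call with a number of a shift or a turn outside -1 to 1 is refused whole. A call with a gripper value outside its range is refused whole. The fingers move at their own pace and stop on an object; "grip_force" is the grip in N (left out, the last holds). Time passes only in rows, so rows that do not move let the fingers close, or fill a call up. It gives the time, the measured TCP pose, the force, the opening and the grip force at its end, in the units of the state.
- sensors.read_state(): the state, without advancing time (a new reading comes with each control period).
- snapshot(name): name is "side" or "top"; returns a dict with "image" (384x512x3 uint8, red, green, blue), "mtx" (3x3 intrinsics, pixels), "xyz" and "rotation" of the camera in the world. Camera axes: x right, y up, looking along -z (the intrinsics and any distortion apply to the point x, -y, -z); pixel columns grow to the right and rows downward; lengths in m; the calibration is good to about 2 mm. A picture is of the moment at which its call begins. There is no depth.
- workorder.hand_in(): hands the job in; it is judged then, once.
The state is a dict: "time_s": time; "qpos": joint angles; "joint_velocities": joint speeds; "tau": joint torques, N m; "tcp_pos": TCP position; "tcp_rot": TCP orientation; "wrist_force": force on the tool from outside, world axes, zero at the start; "torque": the same for the moment, N m; "width": finger opening in m; "gripper_force": force on a finger pad.
Only numpy, scipy, OpenCV 4.12 (cv2) and the standard library are available. Lean on these libraries where they do the work, as an engineer would, in place of code of your own. Each camera call takes 0.05 s, during which the arm holds its last target. There are 200 camera calls.

TASK

Using the turner, flip the steel blank over onto the raised bed so that its pad faces up, then push it along the bed with the turner until it is fully home, square against both stop screws of the fence, and hold it there a moment with a firm but gentle push. Finish by laying the turner flat on the bench, clear of the fixture, and letting go. The blank is cleaned for welding: do not touch it with the gripper, never press hard on it, the bed or the fence, and leave the other things where they are.

Things in the scene. Friction and masses are not known exactly. Their poses are not given: they have to be found in the camera images.
- fixture: Fixed aluminium bed on the flat steel bench (top at height 0), 8 mm high, 135 mm (x) by 190 mm (y). Origin on the bench surface at the middle of the bed's near long side, the vertical 8 mm step that faces the robot. x runs from the step across the bed to the fence, y along the step, z up. Position and yaw vary.
- fence: Dark steel bar fixed across the bed, 12 mm thick, 26 mm high. Origin at the middle of its underside, 101 mm from the step; axes as the fixture. Two steel stop screws through it, 28 mm apart, 1 to 11 mm over the bed, stand out from its near face by 4 to 20 mm, both alike; how far is not measured. They do not give. A seating push on them is 8 to 12 N; over 20 N is too hard.
- blank: Loose steel blank to be turned, 130 to 250 g: a plate 60 mm (x) by 80 mm (y), 3 mm thick, with a darker pad 40 x 60 mm, 4 mm thick, welded on the middle of one face; 7 mm in all. Origin at its centre, half way through the 7 mm; the pad is on its -z side. It starts on the bench pad down (z up), just in front of the step, its long far edge 2 to 8 mm from the step, almost parallel.
- blank_rim (a point): Middle of the underside of the blank's near long rim (-x side), 30 mm from its centre. The rim, 10 mm wide all round, starts 4 mm clear of the bench, so a blade fits under it up to the pad. Pressing on the blank with over 25 N is too hard.
- step_top (a point): Middle of the top edge of the bed's step, 8 mm above the fixture's origin. The step holds the blank's far edge while the near rim is levered up; past upright the blank topples over the step onto the bed and then overhangs the step by some millimetres.
- turner: Short offset spatula lying flat on its blade, about 220 g, left or right of the fixture, front roughly away from the robot. Steel blade 2.5 mm thick, 60 mm wide. Origin on the blade's underside straight below the gripping place; x points to the blade's front edge (90 mm ahead; its rear edge is 15 mm behind), z up. A slanting neck carries the handle above the blade.
- turner_tip (a point): Middle of the underside of the turner's front edge, 90 mm ahead of its origin. Under a hard push the handle turns a little in the grip and this edge dips and bears down.
- turner_grip (a point): Gripping place: middle of the handle's cross-section, 36 mm above the turner's origin. The straight, level, dark wooden handle is 22 mm wide and 24 mm tall and runs from 72 mm behind to 28 mm ahead of this point; grasp from above, fingers on its two sides.
- wire_brush: Wooden-handled brush, 170 mm long, lying on the side of the fixture where the turner is not. Leave alone.
- flange: Loose steel ring, 68 mm across, 12 mm high, left of the fixture. Leave alone.
- plain_blank: Another loose steel plate, 60 x 80 x 6 mm, without a pad, right of the fixture. Leave alone.
- hammer: Hammer 260 mm long lying on the right of the bench. Leave alone.
- tube_offcut: Square steel tube 40 x 40 x 160 mm lying on the left of the bench. Leave alone.
Things that resemble listed ones, but are neither listed nor needed, are in the scene too. Several things have the shape of the fixture; the one meant has the colours described above.

How it is judged:
On the way, in this order (a step that is already met when the one before it is completed fails the run):
1. the turner has been picked up clear of the bench (height (world z) of turner above 0.02 m and contact force between the fingers and turner above 1 N), for 0.1 s.
2. the blank is being levered up steeply by the turner, in the gripper's hold (angle between blank's own z axis and vertical between 0.6 and 2.3 rad and contact force between turner and blank above 0.05 N and contact force between the fingers and turner above 1 N).
3. the blank lies upside down (pad up) flat on the bed (angle between blank's own z axis and vertical above 3.05 rad and z of blank in the frame of fixture between 0.0095 and 0.0135 m and x of blank in the frame of fixture above 0 m), for 0.2 s.
4. the blank, pad up, is held against the fence's stop screws with a push of at least 5 N (angle between blank's own z axis and vertical above 3 rad and contact force between blank and fence above 5 N and contact force between turner and blank above 1 N), for 0.3 s.
At the end, for the whole second after the job is handed in: The blank lies flat on the bed, pad up (0.06 rad), within 25 mm of the bed's middle along the step, home at the stop screws: centre 43 to 63 mm from the step, square within 0.05 rad. The turner lies flat on the bench, blade down, at rest, touching neither blank nor fixture (angle between blank's own z axis and vertical above 3.08 rad and x of blank in the frame of fixture between 0.043 and 0.063 m and y of blank in the frame of fixture between -0.025 and 0.025 m and z of blank in the frame of fixture between 0.0095 and 0.0135 m and angle between the x axis of blank and the x axis of fixture, either way round below 0.05 rad and linear speed of each of blank, turner below 0.01 m/s and angle between turner's own z axis and vertical below 0.06 rad and height (world z) of turner below 0.004 m and contact force between turner and fixture below 0.05 N and contact force between turner and blank below 0.05 N).
It fails at once if the gripper or the arm touches the blank (contact force between any of the fingers, the arm and blank above 0.3 N).
It fails at once if the blank is pressed against the fence or its screws with more than 20 N (contact force between blank and fence above 20 N).
It fails at once if the turner presses on the blank with more than 25 N (contact force between turner and blank above 25 N).
It fails at once if the turner presses on the fixture with more than 25 N (contact force between turner and fixture above 25 N).
It fails at once if a bystander is moved more than 20 mm (distance of any of wire_brush, flange, plain_blank, hammer, tube_offcut from where it was at the start of the episode above 0.02 m).
It also fails if it takes over 72 s, if anything falls off the work surface, if the arm or the gripper's body presses on something with over 40 N, if the wrist force passes 120 N, or if a joint passes its speed limit or range.

## Working session

There is one attempt and no reset: what is moved stays moved. The work goes in short steps, Python scripts to look and compute and a tool call to move; the robot and the scene stay as the last step left them, time stands still between calls to the robot, and variables do not carry over. Pictures are saved under pics/ and viewed, at most 10 in all, crops included, and the job is handed in when it is done.

Besides the shell and the picture viewer there is one more tool, called by a JSON object that holds its "api" and its "payload". apply_moves: Moves the arm, as the interface text tells. Scaled input: -1 to 1 covers 25 cm each way for a shift and 0.1 rad each way for a turn. Its arguments: {"type":"object","properties":{"series":{"type":"array"},"grip_force":{"type":"number"}},"required":["series"]}

```bash
ls; mkdir -p pics; cat > h.py <<'E'
import numpy as np, cv2
from scipy.spatial.transform import Rotation as R
from bench import sensors, snapshot, workorder
def pix2w(s,u,v,z):
    d=np.linalg.inv(s["mtx"])@[u,v,1.]; d=np.array([d[0],-d[1],-d[2]])
    M=np.array(s["rotation"]); M=M if M.shape==(3,3) else R.from_rotvec(M).as_matrix()
    d=M@d; p=np.array(s["xyz"]); return p+d*(z-p[2])/d[2]
def w2pix(s,P):
    M=np.array(s["rotation"]); M=M if M.shape==(3,3) else R.from_rotvec(M).as_matrix()
    c=M.T@(np.array(P,float)-s["xyz"]); c=np.array(s["mtx"])@[c[0],-c[1],-c[2]]; return c[:2]/c[2]
def save(s,name,box=None,k=1):
    im=s["image"]
    if box: im=im[box[1]:box[3],box[0]:box[2]]
    im=cv2.resize(im,None,fx=k,fy=k,interpolation=cv2.INTER_CUBIC)
    cv2.imwrite("pics/"+name,im[:,:,::-1])
E
python3 - <<'E'
from h import *
s=snapshot("top");save(s,"top0.png",None,1.5);print({k:np.array(s[k]).round(4).tolist() for k in s if k!="image"})
t=snapshot("side");save(t,"side0.png",None,1.5);print({k:np.array(t[k]).round(4).tolist() for k in t if k!="image"})
import pickle;pickle.dump((s,t),open("s0.pkl","wb"))
print(sensors.read_state())
E
```

```text
pics
{'mtx': [[411.3064, 0.0, 250.0703], [0.0, 411.3064, 187.5292], [0.0, 0.0, 1.0]], 'xyz': [0.3433, -0.0097, 1.4029], 'rotation': [0.0467, -0.07, -1.5672]}
{'mtx': [[370.0194, 0.0, 253.5189], [0.0, 370.0194, 191.9775], [0.0, 0.0, 1.0]], 'xyz': [-0.1679, 0.5981, 0.7033], 'rotation': [0.4176, -1.0966, -2.1552]}
{'time_s': 0.1, 'qpos': array([-1.25148834e+00,  2.07381048e-01,  1.54282341e+00, -3.42913768e-05,
        1.39351541e+00, -1.50490794e-01]), 'joint_velocities': array([-0.00041906, -0.00182445, -0.00359605,  0.00079683,  0.00077305,
       -0.0008023 ]), 'tau': array([-3.44668988e-04, -3.84090757e+01, -2.92546570e+01, -2.48560973e-04,
        4.85124823e-03,  2.17310543e-05]), 'tcp_pos': array([ 0.26007076, -0.51204422,  0.23020977]), 'tcp_rot': array([-3.05325658e+00, -7.30707038e-01,  3.34306470e-04]), 'wrist_force': array([-0.77761549, -0.63360573, -0.69415876]), 'torque': array([-0.03575994,  0.02028891, -0.06816059]), 'gripper_force': 0.0, 'width': 0.08520538574227121}
```

View pics/top0.png

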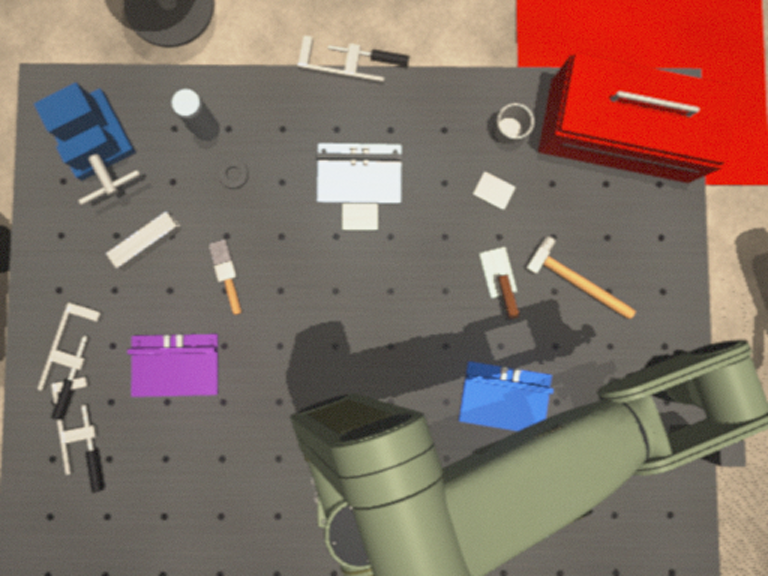

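View pics/side0.png

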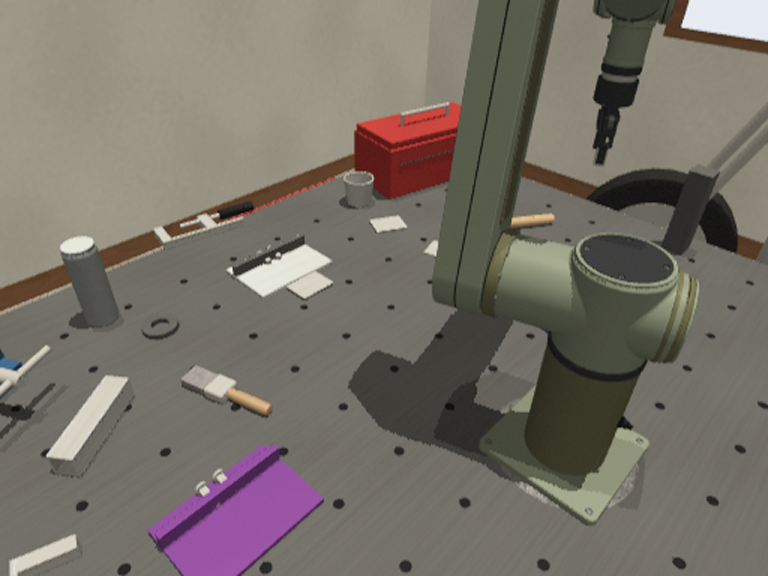

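The top picture (scaled by 1.5) shows the candidates:
- **Fixture:** the aluminium bed with dark fence at (358,173). The purple one (174,365) and blue one (506,397) are decoys by colour.
- **Blank:** (360,217), just in front of the step. The plain blank is the one at (494,190).
- **Turner:** (500,283), with a dark handle and pale blade. The brush (226,275) and hammer (580,275) could be mistaken for it.

Next I'll take one close crop of the turner and fixture.

```bash
python3 - <<'E'
from h import *
import pickle
s,t=pickle.load(open("s0.pkl","rb"))
im=s["image"]
a=cv2.resize(im[88:160,200:280],None,fx=7,fy=7,interpolation=cv2.INTER_CUBIC)[:, :]
b=cv2.resize(im[158:218,310:355],None,fx=5,fy=5,interpolation=cv2.INTER_CUBIC)
c=np.zeros((504,560+225,3),np.uint8);c[:,:560]=a;c[:300,560:]=b
cv2.imwrite("pics/c0.png",c[:,:,::-1])
E
```

```text
(no output)
```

View pics/c0.png

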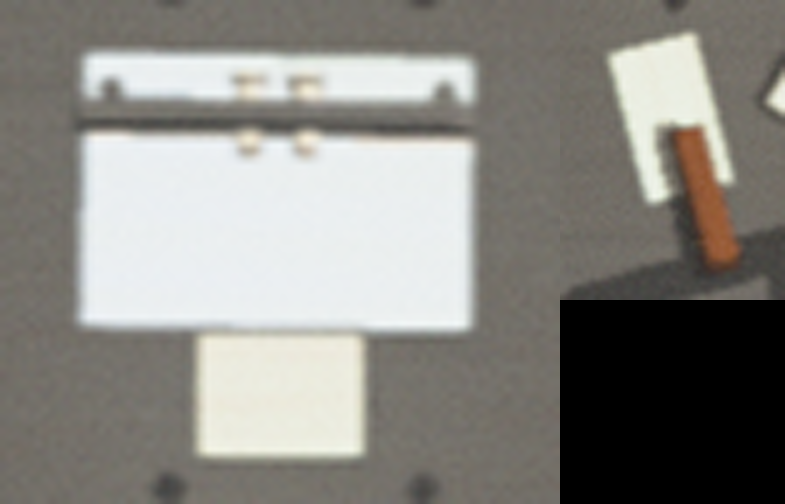

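```bash
python3 - <<'E'
from h import *
import pickle
s,t=pickle.load(open("s0.pkl","rb"))
A=lambda x,y:(200+(x+.5)/7-.5,88+(y+.5)/7-.5)
B=lambda x,y:(310+(x-560+.5)/5-.5,158+(y+.5)/5-.5)
def pr(n,L,f,z):
    P=np.array([pix2w(s,*f(*l),z)[:2] for l in L]);print(n,P.round(4).tolist(),"mean",P.mean(0).round(4));return P
P=pr("bed",[(80,325),(472,330),(476,57),(82,52)],A,.008)
d=P[0]-P[1];print("step mid",(P[0]+P[1])/2,"len",np.linalg.norm(d),np.linalg.norm(P[0]-P[3]),"yaw",np.arctan2(-d[0],d[1]), np.arctan2(*(P[3]-P[0])[::-1]))
P=pr("blank",[(196,335),(365,336),(365,458),(196,457)],A,.007)
d=P[0]-P[1];print(np.linalg.norm(d),np.linalg.norm(P[0]-P[3]),"yaw",np.arctan2(-d[0],d[1]))
pr("screws",[(249,153),(306,154)],A,.014)
P=pr("blade",[(608,55),(695,33),(733,183),(652,204)],B,.0025)
f=(P[0]+P[1])/2;r=(P[2]+P[3])/2;print("front",f,"rear",r,np.linalg.norm(f-r),"width",np.linalg.norm(P[0]-P[1]),"yaw",np.arctan2(*(f-r)[::-1]))
P=pr("handle",[(690,127),(722,258)],B,.048)
d=P[0]-P[1];print(np.linalg.norm(d),"yaw",np.arctan2(d[1],d[0]))
st=sensors.read_state();print(R.from_rotvec(st["tcp_rot"]).as_matrix().round(3))
E
```

```text
bed [[0.6309, 0.1041], [0.6294, -0.0881], [0.7661, -0.0902], [0.7673, 0.1044]] mean [0.6984 0.0075]
step mid [0.63013778 0.00799817] len 0.19219344614220835 0.136403851218876 yaw -0.007617093985711541 0.0020488888074390406
blank [[0.6264, 0.0473], [0.6264, -0.0356], [0.5659, -0.0357], [0.566, 0.0469]] mean [0.5962 0.0057]
0.08290000163818805 0.060378824738785336 yaw -0.0007332334266168594
screws [[0.7155, 0.0216], [0.7152, -0.0063]] mean [0.7153 0.0076]
blade [[0.5136, -0.2677], [0.5291, -0.3279], [0.4258, -0.3526], [0.4113, -0.2968]] mean [ 0.47   -0.3113]
front [ 0.52137324 -0.29782555] rear [ 0.4185538 -0.3247279] 0.10628064094074889 width 0.06212579427815273 yaw 0.25590977754435995
handle [[0.4603, -0.3134], [0.3735, -0.3334]] mean [ 0.4169 -0.3234]
0.08903156149197806 yaw 0.22713268795952948
[[ 0.892  0.453 -0.001]
 [ 0.453 -0.892  0.002]
 [ 0.    -0.002 -1.   ]]
```

{"api": "apply_moves", "payload": {"series": [[[0,0,0.2],[0,0,0.73],-1],[[0,0,0.2],[0,0,0.73],-1],[[0,0,0.2],[0,0,0.73],-1],[[0.172,-0.115,0],[0,0,0],-1],[[0.172,-0.115,0],[0,0,0],-1],[[0.172,-0.115,0],[0,0,0],-1],[[0.172,-0.115,0],[0,0,0],-1],[[0.172,-0.115,0],[0,0,0],-1]], "grip_force": 110}}

```text
time_s: 1.1
tcp_pos: [0.4336, -0.3185, 0.0809]
tcp_rot: [-3.116, -0.392, 0.001]
wrist_force: [-0.7, -0.5, 0.4]
width: 0.0849
gripper_force: 0.0
```

```bash
cat >> h.py <<'E'
def go(target):
    "delta to world TCP target in tool units"
    st=sensors.read_state(); M=R.from_rotvec(st["tcp_rot"]).as_matrix()
    d=M.T@(np.array(target)-st["tcp_pos"])
    print("t",round(st["time_s"],2),"tcp",st["tcp_pos"].round(4),"yaw",np.arctan2(M[1,0],M[0,0]).round(4),"zax",M[:,2].round(4),"F",st["wrist_force"].round(2),"T",st["torque"].round(2),"w",round(st["width"],4),"g",round(st["gripper_force"],1))
    print("total units",(d/.25).round(4))
E
python3 - <<'E'
from h import *
go([.4335,-.3203,.017])
s=snapshot("top");save(s,"t1.png",(260,130,380,230),6)
E
```

```text
t 1.1 tcp [ 0.4336 -0.3185  0.0809] yaw 0.2505 zax [-4.e-04  5.e-04 -1.e+00] F [-0.74 -0.46  0.37] T [-0.01 -0.07  0.02] w 0.0849 g 0.0
total units [-0.0019  0.0069  0.2556]
```

View pics/t1.png

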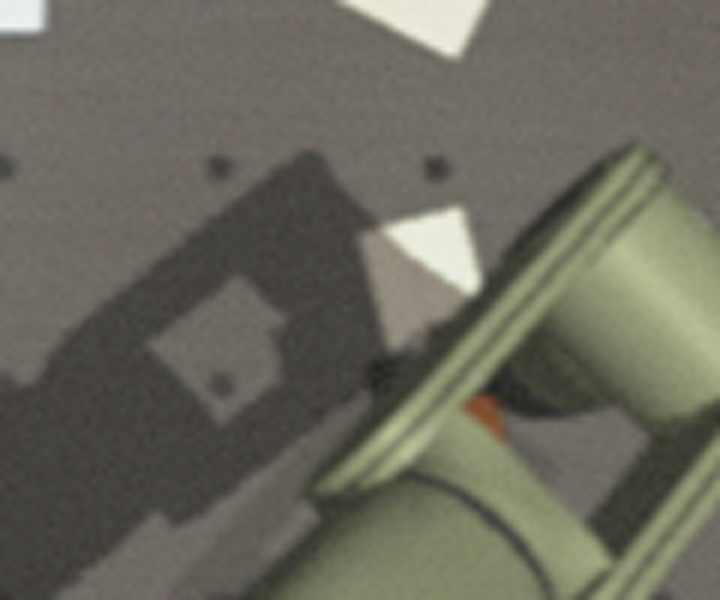

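The arm hides most of the grasp in this view. The blade is still visible at about (420,260), where it was expected, so I'll descend and close.

{"api": "apply_moves", "payload": {"series": [[[0,0.007,0.1],[0,0,0],-1],[[0,0,0.1],[0,0,0],-1],[[0,0,0.054],[0,0,0],-1],[[0,0,0],[0,0,0],1],[[0,0,0],[0,0,0],1],[[0,0,0],[0,0,0],1],[[0,0,0],[0,0,0],1],[[0,0,0],[0,0,0],1]], "grip_force": 110}}

```text
time_s: 2.15
tcp_pos: [0.4341, -0.3226, 0.0191]
tcp_rot: [3.115, 0.393, 0.002]
wrist_force: [-0.7, 0.2, 6.0]
width: 0.0203
gripper_force: 108.5
```

```bash
python3 - <<'E'
from h import *
go([.4335,-.3203,.017])
E
```

```text
t 2.15 tcp [ 0.4341 -0.3226  0.0191] yaw 0.2508 zax [ 0.0017 -0.0017 -1.    ] F [-0.7   0.19  6.  ] T [ 0.19  0.17 -0.  ] w 0.0203 g 108.5
total units [-0.0002 -0.0096  0.0084]
```

{"api": "apply_moves", "payload": {"series": [[[0,0,-0.13],[0,0,0.85],1],[[0,0,-0.13],[0,0,0.85],1],[[0,0,-0.13],[0,0,0.84],1],[[0.012,-0.2,0],[0,0,0],1],[[0.012,-0.23,0],[0,0,0],1],[[0.012,-0.23,0],[0,0,0],1],[[0.012,-0.23,0],[0,0,0],1],[[0.012,-0.2,0],[0,0,0],1]]}}

```text
time_s: 3.15
tcp_pos: [0.4482, -0.0472, 0.1147]
tcp_rot: [-3.141, 0.005, 0.002]
wrist_force: [0.4, -0.5, -1.7]
width: 0.0204
gripper_force: 108.3
```

```bash
python3 - <<'E'
from h import *
go([.45,.0065,.06])
E
```

```text
t 3.15 tcp [ 0.4482 -0.0472  0.1147] yaw -0.003 zax [-1.e-03  5.e-04 -1.e+00] F [ 0.38 -0.53 -1.69] T [ 0.01  0.02 -0.01] w 0.0204 g 108.3
total units [ 0.0067 -0.2146  0.2189]
```

{"api": "apply_moves", "payload": {"series": [[[0.007,-0.1,0],[0,0,0],1],[[0,-0.115,0],[0,0,0],1],[[0,0,0.1],[0,0,0],1],[[0,0,0.1],[0,0,0],1],[[0,0,0.08],[0,0,0],1],[[0,0,0.05],[0,0,0],1],[[0,0,0],[0,0,0],1],[[0,0,0],[0,0,0],1]]}}

```text
time_s: 4.15
tcp_pos: [0.4518, 0.0042, 0.0334]
tcp_rot: [3.141, -0.005, 0.002]
wrist_force: [-0.3, -0.3, -2.6]
width: 0.0201
gripper_force: 108.4
```

```bash
python3 - <<'E'
from h import *
go([.45,.0065,.0195])
s=snapshot("top");t=snapshot("side")
im=s["image"]
p=[w2pix(t,q) for q in ([.54,.0065,0],[.566,.006,.004])];print(p)
a=cv2.resize(im[98:218,190:290],None,fx=4,fy=4,interpolation=cv2.INTER_CUBIC)
b=cv2.resize(t["image"][140:260,130:230],None,fx=4,fy=4,interpolation=cv2.INTER_CUBIC)
cv2.imwrite("pics/c2.png",np.hstack([a,b])[:,:,::-1])
E
```

```text
t 4.15 tcp [0.4518 0.0042 0.0334] yaw -0.0033 zax [ 1.2e-03 -2.0e-04 -1.0e+00] F [-0.28 -0.26 -2.57] T [ 0.02  0.01 -0.04] w 0.0201 g 108.4
total units [-0.0071 -0.009   0.0554]
[array([216.87940114, 197.88681315]), array([211.44583883, 193.25317945])]
```

View pics/c2.png

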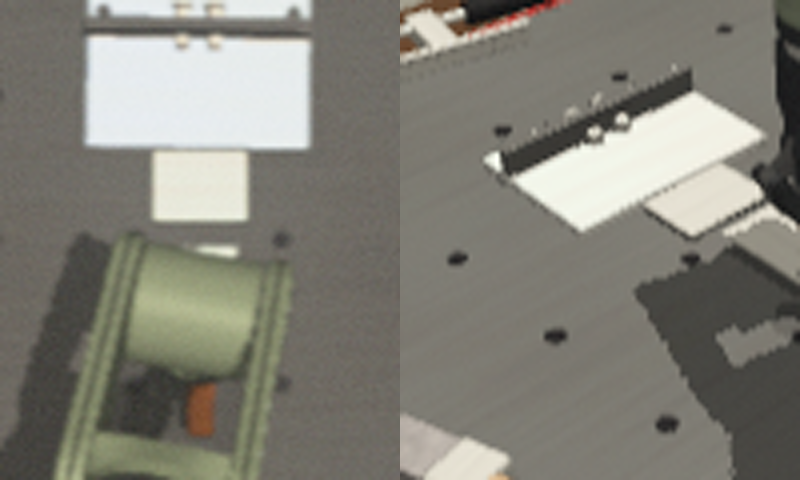

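```bash
python3 - <<'E'
from h import *
s=snapshot("top")
A=lambda x,y:(190+(x+.5)/4-.5,98+(y+.5)/4-.5)
for n,q,z in (("tip R",(238,246),.0165),("blank nearR",(248,221),.007),("blank nearL",(152,221),.007),("hand end",(203,436),.062)): print(n,pix2w(s,*A(*q),z).round(4))
go([.45,.0065,.0195])
E
```

```text
tip R [ 0.5434 -0.0268  0.0165]
blank nearR [ 0.5664 -0.0354  0.007 ]
blank nearL [0.566  0.0467 0.007 ]
hand end [0.3807 0.0019 0.062 ]
t 4.3 tcp [0.452  0.0042 0.0337] yaw -0.0033 zax [ 2.e-03 -3.e-04 -1.e+00] F [ 0.13 -0.68 -2.44] T [0.01 0.03 0.04] w 0.0204 g 108.4
total units [-0.0083 -0.0091  0.0566]
```

{"api": "apply_moves", "payload": {"series": [[[0,-0.009,0.02],[0,0,0],1],[[0,0,0.02],[0,0,0],1],[[0,0,0.012],[0,0,0],1],[[0,0,0.006],[0,0,0],1],[[0,0,0.0],[0,0,0],1],[[0,0,0],[0,0,0],1],[[0,0,0],[0,0,0],1],[[0,0,0],[0,0,0],1]]}}

```text
time_s: 5.3
tcp_pos: [0.4508, 0.0067, 0.0191]
tcp_rot: [-3.141, 0.005, 0.002]
wrist_force: [-4.5, 0.1, 7.8]
width: 0.0199
gripper_force: 109.9
```

```bash
python3 - <<'E'
from h import *
go([.483,.0065,.0195])
E
```

```text
t 5.3 tcp [0.4508 0.0067 0.0191] yaw -0.003 zax [-1.3e-03  2.0e-04 -1.0e+00] F [-4.52  0.07  7.84] T [0.1  0.61 0.01] w 0.0199 g 109.9
total units [ 0.1288  0.0006 -0.002 ]
```

{"api": "apply_moves", "payload": {"series": [[[0,0,-0.003],[0,0,0],1],[[0.026,0,0],[0,0,0],1],[[0.026,0,0],[0,0,0],1],[[0.026,0,0],[0,0,0],1],[[0.026,0,0],[0,0,0],1],[[0.024,0,0],[0,0,0],1],[[0,0,0],[0,0,0],1],[[0,0,0],[0,0,0],1]]}}

```text
time_s: 6.3
tcp_pos: [0.4841, 0.0064, 0.0191]
tcp_rot: [3.141, -0.005, 0.003]
wrist_force: [0.7, -0.2, -0.7]
width: 0.0203
gripper_force: 108.7
```

```bash
python3 - <<'E'
from h import *
go([.483,.0065,.0195])
s=snapshot("top");t=snapshot("side")
a=cv2.resize(s["image"][118:218,195:295],None,fx=4,fy=4,interpolation=cv2.INTER_CUBIC)
b=cv2.resize(t["image"][150:250,150:250],None,fx=4,fy=4,interpolation=cv2.INTER_CUBIC)
cv2.imwrite("pics/c3.png",np.hstack([a,b])[:,:,::-1])
E
```

```text
t 6.3 tcp [0.4841 0.0064 0.0191] yaw -0.0034 zax [ 1.9e-03 -2.0e-04 -1.0e+00] F [ 0.73 -0.2  -0.66] T [ 0.05 -0.12 -0.02] w 0.0203 g 108.7
total units [-0.0045 -0.0004 -0.0017]
```

View pics/c3.png

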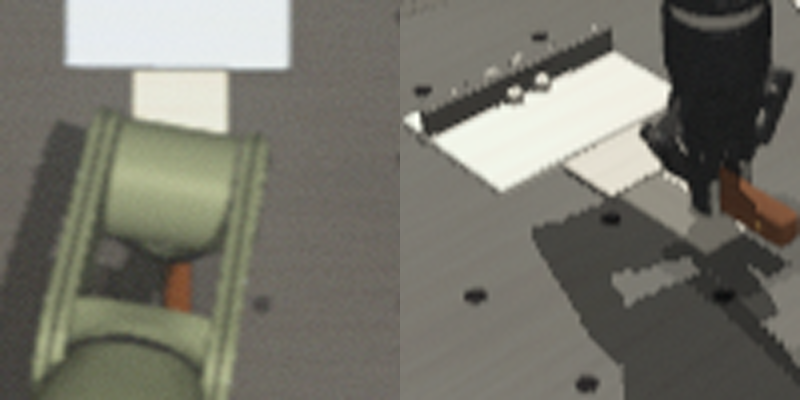

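The side crop shows the blade under the near rim, meeting it at about (612,195), with the blank undisturbed. Next I'll push it the last few millimetres to the step and start levering.

{"api": "apply_moves", "payload": {"series": [[[0.01,0,0],[0,0,0],1],[[0.01,0,0],[0,0,0],1],[[0,0,0],[0,0,0],1],[[0,0,-0.016],[0,0,0],1],[[0.002,0,-0.017],[0,0,0],1],[[0.002,0,-0.017],[0,0,0],1],[[0.002,0,-0.017],[0,0,0],1],[[0,0,0],[0,0,0],1]]}}

```text
time_s: 7.4
tcp_pos: [0.4901, 0.0065, 0.0363]
tcp_rot: [3.141, -0.005, 0.002]
wrist_force: [1.1, 0.1, -2.6]
width: 0.0203
gripper_force: 108.3
```

```bash
python3 - <<'E'
from h import *
go([.5887-.091,.0065,.0191+.0306])
s=snapshot("top");t=snapshot("side")
a=cv2.resize(s["image"][118:218,195:295],None,fx=4,fy=4,interpolation=cv2.INTER_CUBIC)
b=cv2.resize(t["image"][150:250,150:250],None,fx=4,fy=4,interpolation=cv2.INTER_CUBIC)
cv2.imwrite("pics/c4.png",np.hstack([a,b])[:,:,::-1])
E
```

```text
t 7.4 tcp [0.4901 0.0065 0.0363] yaw -0.0032 zax [ 1.1e-03 -2.0e-04 -1.0e+00] F [ 1.12  0.11 -2.58] T [-0.    0.05 -0.01] w 0.0203 g 108.3
total units [ 0.0303 -0.0003 -0.0536]
```

View pics/c4.png

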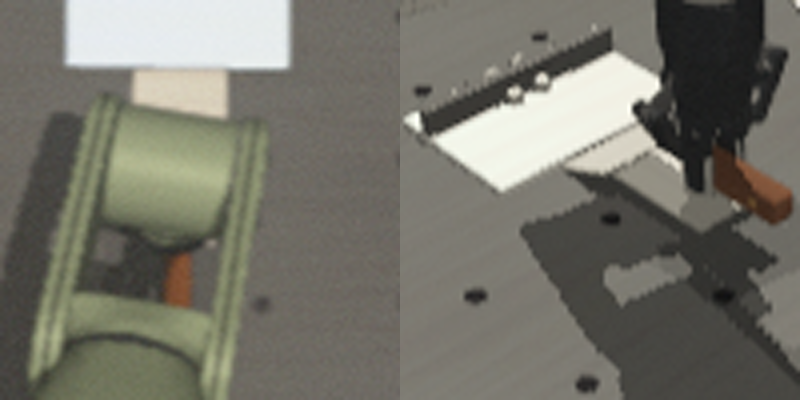

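In the side crop the rim has come up with the blade, near (600,165), and the blank now looks darker because it is tilted. I'll carry on along the arc.

{"api": "apply_moves", "payload": {"series": [[[0.015,0,-0.027],[0,0,0],1],[[0.015,0,-0.027],[0,0,0],1],[[0.017,0,-0.016],[0,0,0],1],[[0.017,0,-0.016],[0,0,0],1],[[0.017,0,-0.016],[0,0,0],1],[[0.024,0,-0.011],[0,0,0],1],[[0.024,0,-0.011],[0,0,0],1],[[0,0,0],[0,0,0],1]]}}

```text
time_s: 8.5
tcp_pos: [0.523, 0.0063, 0.0672]
tcp_rot: [3.141, -0.005, 0.003]
wrist_force: [-1.4, 0.7, -3.0]
width: 0.0201
gripper_force: 108.4
```

```bash
python3 - <<'E'
from h import *
go([.627-.091,.0065,.0191+.0515])
s=snapshot("top");t=snapshot("side")
a=cv2.resize(s["image"][98:198,195:295],None,fx=4,fy=4,interpolation=cv2.INTER_CUBIC)
b=cv2.resize(t["image"][150:250,150:250],None,fx=4,fy=4,interpolation=cv2.INTER_CUBIC)
cv2.imwrite("pics/c5.png",np.hstack([a,b])[:,:,::-1])
E
```

```text
t 8.5 tcp [0.523  0.0063 0.0672] yaw -0.0032 zax [ 1.6e-03 -2.0e-04 -1.0e+00] F [-1.38  0.73 -3.02] T [0.   0.08 0.02] w 0.0201 g 108.4
total units [ 0.052  -0.001  -0.0136]
```

View pics/c5.png

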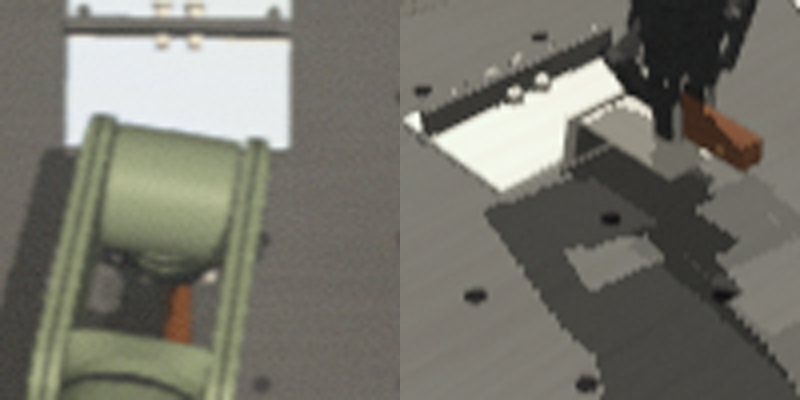

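The side crop shows the blank nearly upright on the blade tip at the step, edge near (575,135). I'll push it over now.

{"api": "apply_moves", "payload": {"series": [[[0.018,0,-0.006],[0,0,0],1],[[0.018,0,-0.006],[0,0,0],1],[[0.018,0,-0.002],[0,0,0],1],[[0.018,0,0],[0,0,0],1],[[0.018,0,0],[0,0,0],1],[[0.018,0,0],[0,0,0],1],[[0.018,0,0],[0,0,0],1],[[0,0,0],[0,0,0],1]]}}

```text
time_s: 9.6
tcp_pos: [0.5538, 0.0063, 0.0703]
tcp_rot: [3.142, -0.005, 0.001]
wrist_force: [0.7, -0.2, -1.7]
width: 0.0202
gripper_force: 108.4
```

```bash
python3 - <<'E'
from h import *
go([.5,.0065,.0191+.02])
s=snapshot("top");t=snapshot("side")
a=cv2.resize(s["image"][98:198,195:295],None,fx=4,fy=4,interpolation=cv2.INTER_CUBIC)
b=cv2.resize(t["image"][150:250,150:250],None,fx=4,fy=4,interpolation=cv2.INTER_CUBIC)
cv2.imwrite("pics/c6.png",np.hstack([a,b])[:,:,::-1])
E
```

```text
t 9.6 tcp [0.5538 0.0063 0.0703] yaw -0.0032 zax [ 4.e-04 -0.e+00 -1.e+00] F [ 0.72 -0.21 -1.7 ] T [-0.    0.02 -0.  ] w 0.0202 g 108.4
total units [-0.2153 -0.0003  0.1249]
```

View pics/c6.png

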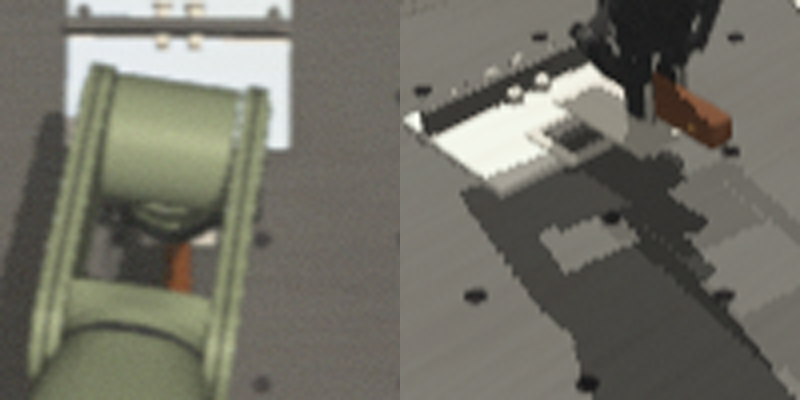

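The blank lies pad up on the bed, with its dark pad at about (570,135) in the side crop. I'll compute its near edge from the side picture while the turner backs off.

{"api": "apply_moves", "payload": {"series": [[[-0.12,0,0],[0,0,0],1],[[-0.1,0,0],[0,0,0],1],[[0,0,0.08],[0,0,0],1],[[0,0,0.05],[0,0,0],1],[[0,0,0.03],[0,0,0],1],[[0,0,0],[0,0,0],1],[[0,0,0],[0,0,0],1],[[0,0,0],[0,0,0],1]]}}

```text
time_s: 10.7
tcp_pos: [0.4991, 0.0064, 0.0308]
tcp_rot: [3.141, -0.005, 0.002]
wrist_force: [-0.5, -0.7, -2.0]
width: 0.0201
gripper_force: 108.3
```

```bash
python3 - <<'E'
from h import *
go([.52,.0065,.0284])
s=snapshot("top");t=snapshot("side")
A=lambda x,y:(150+(x+.5)/4-.5,150+(y+.5)/4-.5)
for n,q,z in (("nearL",(573,165),.011),("farL",(530,138),.011),("step corner L",(503,192),.008)): print(n,pix2w(t,*A(q[0]-400,q[1]),z).round(4))
a=cv2.resize(s["image"][108:168,205:275],None,fx=5.5,fy=7,interpolation=cv2.INTER_CUBIC)
b=cv2.resize(t["image"][165:225,165:225],None,fx=6.5,fy=7,interpolation=cv2.INTER_CUBIC)
cv2.imwrite("pics/c7.png",np.hstack([a,b])[:,:,::-1])
import pickle;pickle.dump((s,t),open("s7.pkl","wb"))
E
```

```text
t 10.7 tcp [0.4991 0.0064 0.0308] yaw -0.0032 zax [ 1.2e-03 -2.0e-04 -1.0e+00] F [-0.51 -0.65 -2.  ] T [-0.02  0.03  0.  ] w 0.0201 g 108.3
total units [ 0.0838 -0.0006  0.0098]
nearL [0.6091 0.045  0.011 ]
farL [0.6621 0.0465 0.011 ]
step corner L [0.6226 0.1027 0.008 ]
```

View pics/c7.png

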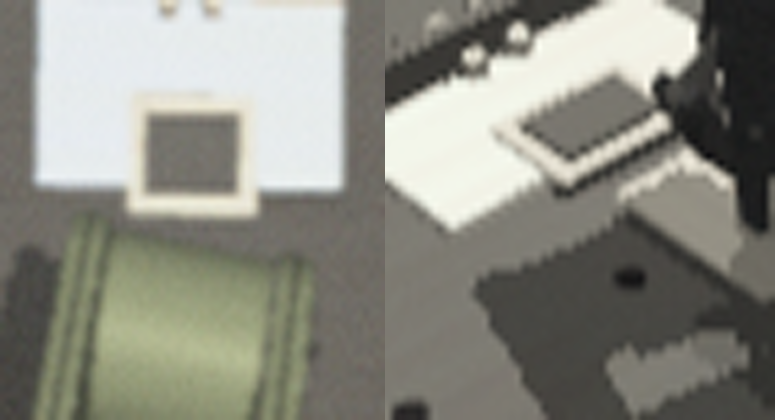

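The last picture shows the blank pad up and overhanging the step by about 13 mm, with its near edge at row 215 of the top crop, step at row 188. It is nearly square. I'll lower the blade to plate-edge height and advance.

{"api": "apply_moves", "payload": {"series": [[[0,0,0.01],[0,0,0],1],[[0.02,0,0],[0,0,0],1],[[0.02,0,0],[0,0,0],1],[[0.02,0,0],[0,0,0],1],[[0.02,0,0],[0,0,0],1],[[0,0,0],[0,0,0],1],[[0,0,0],[0,0,0],1],[[0,0,0],[0,0,0],1]]}}

```text
time_s: 11.8
tcp_pos: [0.5181, 0.0065, 0.0277]
tcp_rot: [-3.141, 0.005, 0.001]
wrist_force: [0.3, -0.1, -1.7]
width: 0.0206
gripper_force: 108.3
```

```bash
python3 - <<'E'
from h import *
import pickle
s,t=pickle.load(open("s7.pkl","rb"))
A=lambda x,y:(205+(x+.5)/5.5-.5,108+(y+.5)/7-.5)
for n,q,z in (("nearL",(127,214),.011),("nearR",(258,216),.011),("farL",(131,95),.011),("farR",(256,97),.011),("stepL",(35,187),.008),("stepR",(344,190),.008),("screwL",(168,11),.014),("screwR",(212,11),.014)): print(n,pix2w(s,*A(*q),z).round(4))
go([.52,.0065,.0284])
E
```

```text
nearL [0.6162 0.0467 0.011 ]
nearR [ 0.6156 -0.0348  0.011 ]
farL [0.6753 0.0446 0.011 ]
farR [ 0.6747 -0.0334  0.011 ]
stepL [0.6299 0.1042 0.008 ]
stepR [ 0.6294 -0.0886  0.008 ]
screwL [0.7165 0.0216 0.014 ]
screwR [ 0.7167 -0.0058  0.014 ]
t 11.8 tcp [0.5181 0.0065 0.0277] yaw -0.0032 zax [-4.e-04  1.e-04 -1.e+00] F [ 0.26 -0.08 -1.74] T [-0.02  0.06 -0.04] w 0.0206 g 108.3
total units [ 0.0077 -0.0001 -0.0028]
```

{"api": "apply_moves", "payload": {"series": [[[0.01,0,-0.003],[0,0,0],1],[[0.02,0,0],[0,0,0],1],[[0.02,0,0],[0,0,0],1],[[0.02,0,0],[0,0,0],1],[[0.02,0,0],[0,0,0],1],[[0.02,0,0],[0,0,0],1],[[0.02,0,0],[0,0,0],1],[[0.01,0,0],[0,0,0],1]]}}

```text
time_s: 12.8
tcp_pos: [0.5539, 0.0063, 0.0285]
tcp_rot: [3.142, -0.005, 0.0]
wrist_force: [-1.5, -0.2, -2.1]
width: 0.0203
gripper_force: 108.3
```

```bash
python3 - <<'E'
from h import *
go([.565,.0065,.0284])
E
```

```text
t 12.8 tcp [0.5539 0.0063 0.0285] yaw -0.0032 zax [ 3.e-04 -0.e+00 -1.e+00] F [-1.54 -0.22 -2.09] T [0.09 0.19 0.  ] w 0.0203 g 108.3
total units [ 0.0446 -0.001   0.0004]
```

{"api": "apply_moves", "payload": {"series": [[[0.004,0,0],[0,0,0],1],[[0.004,0,0],[0,0,0],1],[[0.004,0,0],[0,0,0],1],[[0.004,0,0],[0,0,0],1],[[0.004,0,0],[0,0,0],1],[[0.004,0,0],[0,0,0],1],[[0,0,0],[0,0,0],1],[[0,0,0],[0,0,0],1]]}}

```text
time_s: 13.8
tcp_pos: [0.5596, 0.0063, 0.0286]
tcp_rot: [3.142, -0.005, 0.001]
wrist_force: [-0.7, 0.6, -2.7]
width: 0.0202
gripper_force: 108.3
```

```bash
python3 - <<'E'
from h import *
go([.565,.0065,.0284])
E
```

```text
t 13.8 tcp [0.5596 0.0063 0.0286] yaw -0.0032 zax [ 5.e-04 -0.e+00 -1.e+00] F [-0.72  0.58 -2.72] T [ 0.03  0.08 -0.01] w 0.0202 g 108.3
total units [ 0.0215 -0.0009  0.0007]
```

{"api": "apply_moves", "payload": {"series": [[[0.002,0,0],[0,0,0],1],[[0.002,0,0],[0,0,0],1],[[0.002,0,0],[0,0,0],1],[[0.002,0,0],[0,0,0],1],[[0.002,0,0],[0,0,0],1],[[0.002,0,0],[0,0,0],1],[[0,0,0],[0,0,0],1],[[0,0,0],[0,0,0],1]]}}

```text
time_s: 14.8
tcp_pos: [0.5625, 0.0063, 0.0285]
tcp_rot: [3.142, -0.005, 0.0]
wrist_force: [-1.1, -0.3, -1.6]
width: 0.0201
gripper_force: 108.3
```

{"api": "apply_moves", "payload": {"series": [[[0.002,0,0],[0,0,0],1],[[0.002,0,0],[0,0,0],1],[[0.002,0,0],[0,0,0],1],[[0,0,0],[0,0,0],1],[[0,0,0],[0,0,0],1],[[0,0,0],[0,0,0],1],[[0,0,0],[0,0,0],1],[[0,0,0],[0,0,0],1]]}}

```text
time_s: 15.8
tcp_pos: [0.564, 0.0063, 0.0286]
tcp_rot: [3.142, -0.005, 0.0]
wrist_force: [-0.6, -0.6, -1.6]
width: 0.0205
gripper_force: 108.3
```

{"api": "apply_moves", "payload": {"series": [[[0.002,0,0],[0,0,0],1],[[0.002,0,0],[0,0,0],1],[[0.002,0,0],[0,0,0],1],[[0,0,0],[0,0,0],1],[[0,0,0],[0,0,0],1],[[0,0,0],[0,0,0],1],[[0,0,0],[0,0,0],1],[[0,0,0],[0,0,0],1]]}}

```text
time_s: 16.8
tcp_pos: [0.5644, 0.0063, 0.0283]
tcp_rot: [-3.141, 0.005, 0.003]
wrist_force: [-6.0, -0.5, 1.7]
width: 0.0201
gripper_force: 108.5
```

{"api": "apply_moves", "payload": {"series": [[[0.0015,0,0],[0,0,0],1],[[0.0015,0,0],[0,0,0],1],[[0,0,0],[0,0,0],1],[[0,0,0],[0,0,0],1],[[0,0,0],[0,0,0],1],[[0,0,0],[0,0,0],1],[[0,0,0],[0,0,0],1],[[0,0,0],[0,0,0],1]]}}

```text
time_s: 17.8
tcp_pos: [0.5645, 0.0064, 0.0283]
tcp_rot: [-3.141, 0.005, 0.006]
wrist_force: [-6.9, -1.4, 2.6]
width: 0.0205
gripper_force: 108.7
```

{"api": "apply_moves", "payload": {"series": [[[0.002,0,0],[0,0,0],1],[[0.002,0,0],[0,0,0],1],[[0,0,0],[0,0,0],1],[[0,0,0],[0,0,0],1],[[0,0,0],[0,0,0],1],[[0,0,0],[0,0,0],1],[[0,0,0],[0,0,0],1],[[0,0,0],[0,0,0],1]]}}

```text
time_s: 18.8
tcp_pos: [0.5645, 0.0064, 0.0279]
tcp_rot: [-3.141, 0.005, 0.009]
wrist_force: [-7.7, 0.5, 3.8]
width: 0.0204
gripper_force: 108.9
```

```bash
python3 - <<'E'
from h import *
go([.565,.0065,.0284])
s=snapshot("top");t=snapshot("side")
F=[];go([.565,.0065,.0284])
# blank outline vs pad/bed in top view, measured by colour
im=s["image"].astype(int)
for v in range(108,150,1): 
    r=im[v,235:247]; print(v,r.mean(0).round(0).tolist(),end=" ")
E
```

```text
t 18.8 tcp [0.5645 0.0064 0.0279] yaw -0.0031 zax [-5.7e-03  3.0e-04 -1.0e+00] F [-7.72  0.47  3.83] T [-0.08  1.17 -0.03] w 0.0204 g 108.9
total units [ 0.0019 -0.0003 -0.0019]
t 18.9 tcp [0.5645 0.0064 0.0279] yaw -0.0031 zax [-5.7e-03  3.0e-04 -1.0e+00] F [-8.94 -0.88  2.88] T [-0.1   1.13 -0.02] w 0.0204 g 108.9
total units [ 0.0018 -0.0003 -0.0019]
108 [217.0, 216.0, 207.0] 109 [201.0, 200.0, 194.0] 110 [207.0, 202.0, 187.0] 111 [224.0, 220.0, 199.0] 112 [206.0, 198.0, 178.0] 113 [140.0, 134.0, 123.0] 114 [112.0, 107.0, 100.0] 115 [112.0, 108.0, 101.0] 116 [109.0, 106.0, 97.0] 117 [106.0, 106.0, 92.0] 118 [110.0, 114.0, 92.0] 119 [120.0, 126.0, 99.0] 120 [128.0, 133.0, 104.0] 121 [135.0, 140.0, 110.0] 122 [140.0, 146.0, 115.0] 123 [144.0, 150.0, 117.0] 124 [148.0, 154.0, 120.0] 125 [151.0, 157.0, 123.0] 126 [153.0, 160.0, 124.0] 127 [156.0, 163.0, 127.0] 128 [163.0, 168.0, 132.0] 129 [167.0, 173.0, 135.0] 130 [172.0, 178.0, 139.0] 131 [174.0, 180.0, 142.0] 132 [173.0, 179.0, 141.0] 133 [168.0, 174.0, 136.0] 134 [162.0, 168.0, 132.0] 135 [156.0, 162.0, 127.0] 136 [152.0, 158.0, 123.0] 137 [146.0, 153.0, 120.0] 138 [144.0, 149.0, 116.0] 139 [139.0, 145.0, 113.0] 140 [136.0, 140.0, 110.0] 141 [130.0, 136.0, 106.0] 142 [125.0, 130.0, 102.0] 143 [117.0, 123.0, 96.0] 144 [111.0, 115.0, 90.0] 145 [102.0, 106.0, 85.0] 146 [90.0, 93.0, 75.0] 147 [84.0, 86.0, 71.0] 148 [86.0, 89.0, 73.0] 149 [71.0, 74.0, 61.0]
```

{"api": "apply_moves", "payload": {"series": [[[0.002,0,0],[0,0,0],1],[[0.002,0,0],[0,0,0],1],[[0.002,0,0],[0,0,0],1],[[0.002,0,0],[0,0,0],1],[[0,0,0],[0,0,0],1],[[0,0,0],[0,0,0],1],[[0,0,0],[0,0,0],1],[[0,0,0],[0,0,0],1]]}}

```text
time_s: 19.9
tcp_pos: [0.5646, 0.0065, 0.0276]
tcp_rot: [-3.141, 0.005, 0.016]
wrist_force: [-13.3, -0.6, 6.3]
width: 0.0201
gripper_force: 109.2
```

```bash
python3 - <<'E'
from h import *
for i in range(4):
    snapshot("top"); go([.5,.0065,.0284])
E
```

```text
t 19.95 tcp [0.5646 0.0065 0.0276] yaw -0.003 zax [-9.9e-03  5.0e-04 -1.0e+00] F [-13.18  -0.52   5.19] T [-0.09  1.73 -0.11] w 0.0202 g 109.2
total units [-0.2586  0.0008 -0.0006]
t 20.0 tcp [0.5646 0.0065 0.0276] yaw -0.003 zax [-1.e-02  4.e-04 -1.e+00] F [-13.2   -0.33   6.82] T [-0.18  1.75 -0.11] w 0.0202 g 109.2
total units [-0.2585  0.0007 -0.0005]
t 20.05 tcp [0.5646 0.0065 0.0276] yaw -0.0029 zax [-1.e-02  4.e-04 -1.e+00] F [-12.33  -1.14   6.98] T [-0.14  1.74 -0.11] w 0.0204 g 109.2
total units [-0.2585  0.0009 -0.0005]
t 20.1 tcp [0.5646 0.0065 0.0276] yaw -0.003 zax [-1.000e-02  4.000e-04 -9.999e-01] F [-12.43  -0.68   6.01] T [-0.13  1.74 -0.07] w 0.0208 g 109.2
total units [-0.2584  0.0007 -0.0006]
```

{"api": "apply_moves", "payload": {"series": [[[-0.015,0,0],[0,0,0],1],[[-0.035,0,0],[0,0,0],1],[[-0.1,0,0],[0,0,0],1],[[-0.16,0,0],[0,0,0],1],[[-0.16,0,0],[0,0,0],1],[[0,0,0.015],[0,0,0],1],[[0,0,0.015],[0,0,0],1],[[0,0,0],[0,0,0],1]]}}

```text
time_s: 21.1
tcp_pos: [0.4534, 0.0063, 0.0214]
tcp_rot: [3.141, -0.005, 0.003]
wrist_force: [0.2, 0.6, -1.8]
width: 0.0202
gripper_force: 108.3
```

```bash
python3 - <<'E'
from h import *
go([.45,.0065,.0191])
E
```

```text
t 21.1 tcp [0.4534 0.0063 0.0214] yaw -0.0033 zax [ 2.2e-03 -3.0e-04 -1.0e+00] F [ 0.15  0.59 -1.77] T [0.02 0.   0.05] w 0.0202 g 108.3
total units [-0.0136 -0.0006  0.0091]
```

{"api": "apply_moves", "payload": {"series": [[[0,0,0.005],[0,0,0],1],[[0,0,0.004],[0,0,0],1],[[0,0,0],[0,0,0],1],[[0,0,0],[0,0,0],0.4],[[0,0,0],[0,0,0],0],[[0,0,0],[0,0,0],-0.5],[[0,0,0],[0,0,0],-1],[[0,0,0],[0,0,0],-1]]}}

```text
time_s: 22.1
tcp_pos: [0.4517, 0.0066, 0.0188]
tcp_rot: [3.142, -0.005, 0.0]
wrist_force: [0.4, -0.4, -0.7]
width: 0.0855
gripper_force: 0.0
```

{"api": "apply_moves", "payload": {"series": [[[0,0,0],[0,0,0],-1],[[0,0,0],[0,0,0],-1],[[0,0,-0.05],[0,0,0],-1],[[0,0,-0.15],[0,0,0],-1],[[0,0,-0.2],[0,0,0],-1],[[-0.15,0.15,-0.1],[0,0,0],-1],[[-0.15,0.2,0],[0,0,0],-1],[[0,0.2,0],[0,0,0],-1]]}}

```text
time_s: 23.1
tcp_pos: [0.374, -0.1308, 0.1446]
tcp_rot: [3.141, -0.004, 0.001]
wrist_force: [1.0, 0.0, 0.3]
width: 0.0854
gripper_force: 0.0
```

{"api": "apply_moves", "payload": {"series": [[[0,0.22,0],[0,0,0],-1],[[0,0.22,0],[0,0,0],-1],[[0,0.22,0],[0,0,0],-1],[[0,0.22,0],[0,0,0],-1],[[0,0,0],[0,0,0],-1],[[0,0,0],[0,0,0],-1],[[0,0,0],[0,0,0],-1],[[0,0,0],[0,0,0],-1]]}}

```text
time_s: 24.1
tcp_pos: [0.3757, -0.3493, 0.1439]
tcp_rot: [-3.141, 0.003, 0.0]
wrist_force: [-0.7, -0.0, -0.8]
width: 0.0854
gripper_force: 0.0
```

```bash
python3 - <<'E'
from h import *
go([.45,.0065,.0191])
s=snapshot("top");im=s["image"]
def blob(mask,z,n):
    c,_=cv2.findContours(mask.astype(np.uint8),0,2)
    for k in c:
        if cv2.contourArea(k)<15: continue
        (u,v),wh,a=cv2.minAreaRect(k);print(n,pix2w(s,u,v,z).round(4),np.array(wh).round(1),round(a,1))
box=np.zeros(im.shape[:2],bool);box[95:240,195:290]=1
g=im.astype(int);lum=g.sum(2)/3
bed=np.zeros_like(box);bed[112:142,213:266]=1
blob((lum<170)&bed,.015,"dark on bed")
blob((lum>180)&box&(g[...,0]-g[...,2]>8),.0025,"cream")
blob((g[...,0]-g[...,2]>60)&box,.048,"handle")
E
```

```text
t 24.1 tcp [ 0.3757 -0.3493  0.1439] yaw -0.0016 zax [-1.e-04  2.e-04 -1.e+00] F [-0.67 -0.   -0.76] T [ 0.06 -0.03  0.04] w 0.0854 g 0.0
total units [ 0.2951 -1.4237  0.4995]
dark on bed [0.6161 0.0079 0.015 ] [ 6. 52.] 90.0
dark on bed [0.6837 0.0082 0.015 ] [11. 16.] 90.0
cream [0.4905 0.0076 0.0025] [30. 18.] 90.0
cream [0.692  0.0084 0.0025] [20. 22.] 90.0
handle [0.4293 0.0051 0.048 ] [28.  5.] 90.0
```

```bash
python3 -c "
from bench import workorder;print(workorder.hand_in())"
```

```text
the job is handed in; nothing more can be done
None
```

The blank is flipped pad up and seated square at about 54 mm from the step, after a push I estimate at 10 N on the stop screws. The turner lies flat and released about 85 mm in front of the fixture. I handed the job in at 24 s, and the hand-in gave no verdict.

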